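# Set out the hub parts on the mat

### The job

Set out the wheel parts for reassembly: lay the ball bearing flat on the rubber mat midway between the studded hub and the stub axle, stand the taller of the two spacer tubes upright and centred on top of the bearing, and lay the flat collar centred on top of the hub's boss. Lay the castle nut flat on the mat, prongs up, straight behind the bearing (the side away from the robot, square to the line from hub to axle) with 80 mm between their centres. Leave the shorter tube and the plain nut where they are.

Things in the scene. Friction and masses are not known exactly. Their poses are not given: they have to be found in the camera images.
- mat: thin black rubber mat fixed on the bench, 240 x 310 mm, 4 mm thick. Origin: centre of its underside, on the bench. x points along its short side, away from the robot (the mat is turned by up to 15 degrees), y along its long side to the left, z up. The hub and the stub axle stand on it, one 110 mm to the left (+y) and the other 110 mm to the right (-y) of its centre, so that its centre is midway between them.
- hub: dark steel wheel hub fixed on the mat: a round flange 86 mm in diameter and 10 mm thick with four upright 10 mm studs (tops 26 mm above the hub's underside, 34 mm from the axis), and in the middle a plain round boss 44 mm in diameter whose flat top is 50 mm above the hub's underside, with a dark bore painted in it (solid). It stands at the left or the right end of the mat. Origin: centre of its underside, which rests on the mat at height 4 mm; z up.
- stub_axle: steel stub axle fixed on the mat at the other end: a square dark flange 74 x 74 x 10 mm with a stepped upright spindle, 32 mm, then 24 mm, then 16 mm in diameter, top 62 mm above its underside. Origin: centre of its underside, on the mat at height 4 mm; z up.
- bearing: loose ball bearing: thick steel ring 62 mm outside diameter, 25 mm bore, 17 mm high, with a black seal ring on its upper face, about 0.23 kg, lying flat. The tube, being wider than the bore, stands on its upper face. Origin: centre of its underside, z up along its axis at the start. It starts on the bare bench (height 0) in one of six places, three to the left and three to the right of the mat, any yaw.
- tall_tube: loose plain aluminium spacer tube standing upright, the taller of two: 36 mm outside diameter, 26 mm bore, 50 mm high, about 0.09 kg. Origin: centre of its underside, z up along its axis at the start. It starts on the bare bench (height 0) in one of six places, three to the left and three to the right of the mat, any yaw.
- castle_nut: loose steel castle nut, the larger of two nuts: hexagon 41 mm across flats and 15 mm high with six upright prongs on top, 25 mm high overall, about 0.15 kg, lying flat with its prongs up. Origin: centre of its underside, z up along its axis at the start. Its x axis points square to one pair of flats (the next pairs are 60 degrees on). It starts on the bare bench (height 0) in one of six places, three to the left and three to the right of the mat, any yaw.
- collar: loose plain flat steel collar (thick washer) 54 mm outside diameter, 26 mm bore, 12 mm thick, about 0.13 kg, lying flat. Origin: centre of its underside, z up along its axis at the start. It starts on the bare bench (height 0) in one of six places, three to the left and three to the right of the mat, any yaw.
- short_tube: loose aluminium spacer tube, the shorter of two, not wanted: 36 mm outside diameter, 26 mm high, standing upright. Origin: centre of its underside, z up along its axis at the start. It starts on the bare bench (height 0) in one of six places, three to the left and three to the right of the mat, any yaw.
- plain_nut: loose plain steel hexagon nut without prongs, the smaller of two, not wanted: 30 mm across flats, 16 mm high. Origin: centre of its underside, z up along its axis at the start. It starts on the bare bench (height 0) in one of six places, three to the left and three to the right of the mat, any yaw.

How it is judged:
By the outcome, as a careful person would: the job done as asked, in the order asked, and still so for the second after the job is handed in, with the robot touching nothing.
It also fails if it takes over 96 s, if anything falls off the work surface, if the arm or the gripper's body presses on something with over 40 N, if the wrist force passes 120 N, or if a joint passes its speed limit or range.

### The arm

A 6-joint arm with a two-finger parallel gripper is mounted at the origin on the work surface. World frame = base frame: x ahead of the robot, y to its left, z up, the work surface at z = 0. Lengths are in mm, angles in degrees, forces in N, time in s.
With the tool pointing down it reaches from about 350 to 850 mm from the base axis. Payload 8.1 kg.
Tool frame: the origin (TCP) lies midway between the tips of the shut fingers; the grasp point (between the pads) lies 19 mm behind it (r.pinch_z is the distance from the TCP to the grasp point, in mm); z points along the fingers, y is the line along which they close (so a half turn about z gives the same grasp; the last joint's range is limited). The gripper opens to 85 mm and grips with 20 to 120 N. Pads are 22 mm wide; open, the fingers measure 114 mm over their backs; the gripper's body (76 mm by 85 mm) begins 54 mm behind the grasp point. The pads swing forward as they close: fully open they stand 13 mm farther back than shut.
Start: joints at [70.451, 7.471, 85.268, -0, 87.261, -4.893], TCP at [151.789, 580.487, 231.292] pointing down, gripper open.
Joint ranges: [-169.43, 169.43], [-51.17, 129.36], [1.28, 143.12], [-76.62, 256.62], [0, 156.53], [-152.29, 152.29]. Speed limits (degrees/s): [136.94, 136.94, 159.86, 180, 180, 180].

### API

Orientations are given as [roll, pitch, yaw] about the fixed x, y, z axes, in that order (R = Rz(yaw) Ry(pitch) Rx(roll)).
In Python, from bench import sensors, optics, job, r gives the robot as it stands.
- The arm moves only by the tool play_rows, never from a script. Its argument "motion" is a list that holds one entry, the list of rows, each a list of 6 numbers: the shift along the tool's x, y, z in cm, then the turn, a rotation vector about the tool's x, y, z in degrees. In form: [[[x, y, z, ax, ay, az], ...]]. A call has 1 to 5 rows; each row is the pose to reach, as a shift and turn from the pose commanded when the call began, along the tool's axes at that moment; what a row does not reach only later rows make up. A row lasts 1/10 s, in which the tool goes at most 50 mm and 8.59 degrees, less where a joint would pass 70% of its speed; a pose out of reach is approached as far as the arm can. A call with a gripper value outside its range is refused whole. "jaw" is the opening, from 0 (shut) to 1 (fully open), set as the call begins (left out, the last holds). The fingers move at their own pace and stop on an object; "squeeze" is the grip in N (left out, the last holds). Time passes only in rows, so rows that repeat a pose let the fingers close. It gives the time, the measured TCP pose, the force, the opening and the grip force at its end, in the units of the state.
- sensors.sense(): the state, without advancing time (a new reading comes with each control period).
- optics.snapshot(name): name is "scene" or "top" or "wrist"; returns a dict with "pixels" (384x512x3 uint8, red, green, blue), "mtx" (3x3 intrinsics, pixels), "k1" (the pictures are not rectified: a ray, as slopes to the right and down, at radius r is drawn at 1 + k1 r^2 times it, then the intrinsics apply), "R" (3x3) and "t" (3): a world point X has camera coordinates R X + t; the wrist camera has in their place "T_tool_cam" (4x4, takes a point from camera to tool coordinates, whose origin is the TCP and whose axes are the flange's). Camera axes: x right, y down, z forward; pixel columns grow to the right and rows downward; lengths in mm; the calibration is good to about 2 mm. A picture is of the moment at which its call begins: read the wrist's pose just before it. There is no depth.
- job.hand_in(): hands the job in; it is judged then, once.
The state is a dict: "time": time; "joint_pos": joint angles; "qd": joint speeds; "joint_efforts": joint torques, N m; "tool_pos": TCP position; "tcp_rot": TCP orientation; "ft_force": force on the tool from outside, world axes, zero at the start; "wrist_torque": the same for the moment, N m; "finger_gap": finger opening in mm; "grip_force": force on a finger pad.
Only numpy, scipy, OpenCV 4.12 (cv2) and the standard library are available. Lean on these libraries where they do the work, as an engineer would, in place of code of your own. Each camera call takes 0.05 s, during which the arm holds its last target. There are 200 camera calls.

## Working session

There is one attempt and no reset: what is moved stays moved. The work goes in short steps, Python scripts to look and compute and a tool call to move; the robot and the scene stay as the last step left them, time stands still between calls to the robot, and variables do not carry over. Pictures are saved under pics/ and viewed, at most 14 in all, crops included, and the job is handed in when it is done.

Besides the shell and the picture viewer there is one more tool, called after ">>>" as name(argument=value, ...), one argument or row to a line, values as JSON. play_rows: Moves the arm, as the interface text tells. Its arguments: {"type":"object","properties":{"motion":{"type":"array","items":{"type":"array","items":{"type":"array","items":{"type":"number"}}}},"jaw":{"type":"number"},"squeeze":{"type":"number"}},"required":["motion"]}

```bash
mkdir -p pics
python3 - <<'E'
from bench import sensors,optics,r
import cv2,numpy as np
for n in("scene","top"):
    s=optics.snapshot(n); cv2.imwrite(f"pics/{n}0.png",s["pixels"][:,:,::-1]); print(n,s["mtx"],s["k1"],s["R"],s["t"])
    np.savez(f"{n}0.npz",**s)
s=optics.snapshot("wrist");print(s["T_tool_cam"],s["mtx"],s["k1"]);print(sensors.sense(),r.pinch_z)
E
```

```text
scene [[497.0695778    0.         258.96758866]
 [  0.         497.0695778  192.6771862 ]
 [  0.           0.           1.        ]] -0.018265103257845156 [[ 0.27826124  0.96047495 -0.00765153]
 [ 0.52789692 -0.15958356 -0.83418099]
 [-0.80243101  0.22808102 -0.55143769]] [-135.32798583 -217.4473991  1632.86429907]
top [[383.44612696   0.         252.35754537]
 [  0.         383.44612696 189.06158243]
 [  0.           0.           1.        ]] -0.10908589611736558 [[ 0.00785158 -0.99996615  0.00245995]
 [-0.9952676  -0.00805291 -0.09683779]
 [ 0.09685432 -0.00168798 -0.99529714]] [   5.09698871  468.92696149 1174.8543996 ]
[[ 3.92825524e-04 -9.48556191e-01 -3.16608590e-01  8.07277509e+01]
 [ 9.99998821e-01  8.42696915e-04 -1.28398385e-03 -3.08303996e-01]
 [ 1.48473591e-03 -3.16607712e-01  9.48555403e-01 -1.41566278e+02]
 [ 0.00000000e+00  0.00000000e+00  0.00000000e+00  1.00000000e+00]] [[288.90010897   0.         256.45161273]
 [  0.         288.90010897 195.55682283]
 [  0.           0.           1.        ]] -0.06534717407111669
{'time': 0.15, 'joint_pos': array([ 7.04522919e+01,  7.50698071e+00,  8.53160445e+01, -1.10838164e-04,
        8.72596709e+01, -4.89159762e+00]), 'qd': array([-0.02946291, -0.16814569, -0.29605504, -0.05985959, -0.03320175,
        0.00260665]), 'joint_efforts': array([ 1.54925816e-03, -5.70062721e+01, -5.01158345e+01, -4.47002858e-04,
        9.90159286e-03, -3.53873713e-05]), 'tool_pos': array([151.63330994, 580.089045  , 230.45597439]), 'tcp_rot': array([-1.79917596e+02, -6.94126000e-03,  1.65343890e+02]), 'ft_force': array([-0.50829311, -0.02615378,  0.15738314]), 'wrist_torque': array([ 0.03224079, -0.02034195, -0.03900534]), 'grip_force': 0.0, 'finger_gap': 85.56618118666213} 18.700000000000003
```

View pics/top0.png

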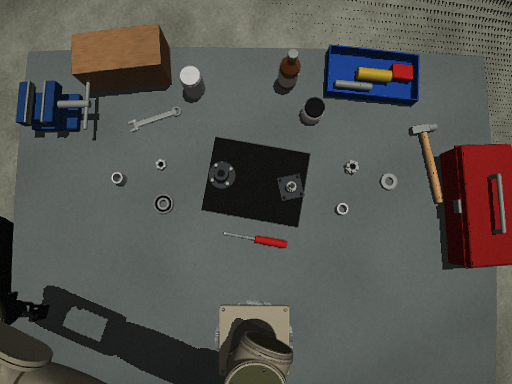

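View pics/scene0.png

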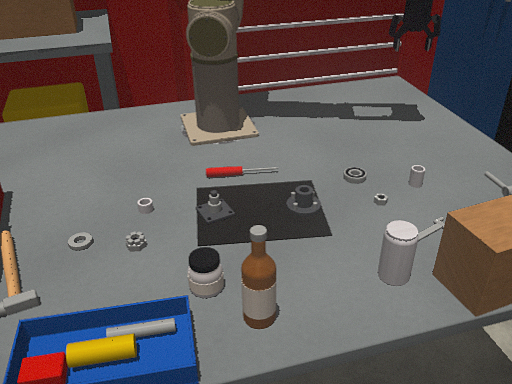

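Top picture: hub left (222,175), axle (291,187). Bearing (164,204), tall tube (118,178), plain nut (161,164), short tube (342,209), castle nut (352,167) and collar (388,181). The scene view confirms the taller tube is on the left at (417,175).

```bash
cat > h.py <<'E'
import numpy as np,cv2
from scipy.spatial.transform import Rotation as Ro
def unproj(s,px,z):
    """pixel(s) -> world at height z"""
    px=np.atleast_2d(np.array(px,float)); K=s["mtx"]
    d=np.array([float(s["k1"]),0,0,0])
    n=cv2.undistortPoints(px[:,None],K,d)[:,0]
    R,t=s["R"],s["t"]; c=-R.T@t
    v=np.c_[n,np.ones(len(n))]@R
    return c+v*((z-c[2])/v[:,2])[:,None]
def proj(s,X):
    X=np.atleast_2d(np.array(X,float))
    return cv2.projectPoints(X,cv2.Rodrigues(s["R"])[0],s["t"],s["mtx"],np.array([float(s["k1"]),0,0,0]))[0][:,0]
def wrist(name):
    from bench import sensors,optics
    q=sensors.sense(); s=dict(optics.snapshot("wrist"))
    T=np.eye(4);T[:3,:3]=Ro.from_euler("xyz",q["tcp_rot"],degrees=True).as_matrix();T[:3,3]=q["tool_pos"]
    C=np.linalg.inv(T@s["T_tool_cam"]); s["R"]=C[:3,:3];s["t"]=C[:3,3]
    cv2.imwrite(f"pics/{name}.png",s["pixels"][:,:,::-1]); np.savez(f"{name}.npz",**s)
    return q,s
def go(q,p,yaw=None):
    """print tool-frame shift in cm and turn to reach world p, tool down at yaw"""
    R=Ro.from_euler("xyz",q["tcp_rot"],degrees=True)
    d=R.inv().apply(np.array(p)-q["tool_pos"])/10
    w=[0,0,0] if yaw is None else (R.inv()*Ro.from_euler("xyz",[180,0,yaw],degrees=True)).as_rotvec(degrees=True)
    print("go",np.round(d,2),np.round(w,1))
E
python3 - <<'E'
from h import *
s=np.load("top0.npz");g=cv2.cvtColor(s["pixels"],cv2.COLOR_RGB2HSV)
m=((g[:,:,2]<45)).astype(np.uint8); m[:120]=0;m[240:]=0;m[:,:190]=0;m[:,320:]=0
c=max(cv2.findContours(m,0,2)[0],key=cv2.contourArea)
b=cv2.boxPoints(cv2.minAreaRect(c));P=unproj(s,b,4);print(np.round(P,1),[np.linalg.norm(P[i]-P[i-1]).round() for i in range(4)],P.mean(0))
for i in range(4): e=P[i]-P[i-1];print(np.degrees(np.arctan2(e[1],e[0])).round(1))
print("hub,axle",unproj(s,[(221.5,174)],54),unproj(s,[(291,186)],66))
for n,p,z in[("bearing",(164,204),17),("tall",(118,177),50),("castle",(352,167),20),("collar",(388.5,181),12),("short",(342,209),26),("pnut",(161,164),16)]:
    print(n,unproj(s,[p],z).round(0))
E
```

```text
[[ 404.5  170.3    4. ]
 [ 640.8  133.2    4. ]
 [ 587.3 -176.3    4. ]
 [ 352.9 -133.4    4. ]] [np.float64(308.0), np.float64(239.0), np.float64(314.0), np.float64(238.0)] [496.38055695  -1.55494877   4.        ]
80.4
-8.9
-99.8
169.6
hub,axle [[511.2989861  103.52196278  54.        ]] [[ 474.88433061 -107.57745038   66.        ]]
bearing [[420. 286.  17.]]
tall [[500. 426.  50.]]
castle [[ 542. -307.   20.]]
collar [[ 499. -427.   12.]]
short [[ 408. -271.   26.]]
pnut [[547. 300.  16.]]
```

Run:
```python
from h import *
from bench import sensors
go(sensors.sense(),[420,286,130],170.2)
```

```text
go [-33.41 -21.65  10.07] [-0.1 -0.  -4.9]
```

>>> play_rows(
  motion=[
    [[-3.3,-2.2,1,0,0,0],[-6.7,-4.3,2,0,0,0],[-10,-6.5,3,0,0,0],[-13.4,-8.7,4,0,0,0],[-16.7,-10.8,5,0,0,0]],
  ],
)

```text
time: 0.65
tool_pos: [286.7, 432.3, 180.6]
tcp_rot: [-180.0, -0.0, 165.4]
ft_force: [0.7, 0.8, 0.7]
finger_gap: 85.3
grip_force: 0.0
```

>>> play_rows(
  motion=[
    [[-3.3,-2.2,1,0,0,-1],[-6.7,-4.3,2,0,0,-3],[-10,-6.5,3,0,0,-4.9],[-13.4,-8.7,4,0,0,-4.9],[-16.7,-10.8,5,0,0,-4.9]],
  ],
)

```text
time: 1.15
tool_pos: [421.0, 285.5, 130.8]
tcp_rot: [-180.0, -0.0, 170.2]
ft_force: [1.0, 0.2, -0.6]
finger_gap: 85.5
grip_force: 0.0
```

>>> play_rows(
  motion=[
    [[0,0,0,0,0,0],[0,0,0,0,0,0]],
  ],
)

```text
time: 1.35
tool_pos: [420.3, 286.2, 130.7]
tcp_rot: [-180.0, -0.1, 170.1]
ft_force: [-0.2, 0.4, 0.1]
finger_gap: 85.4
grip_force: 0.0
```

Run:
```python
from h import *
q,s=wrist("w1");print(q["time"],q["tool_pos"],q["tcp_rot"])
print(proj(s,[[420,286,17]]))
```

```text
1.35 [420.27185102 286.18985316 130.70792403] [-1.79964908e+02 -7.21128108e-02  1.70103099e+02]
[[257.04114643 190.94216784]]
```

View pics/w1.png

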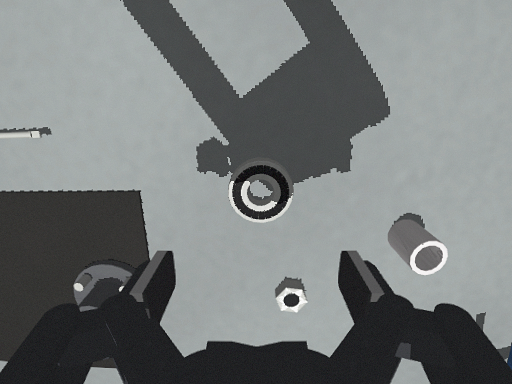

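The bearing's seal ring is near (261,192), the hub at the left (105,285), plain nut (292,298), and tall tube top (429,257).

```bash
cat >> h.py <<'E'
def blob(s,c,rad,f,z):
    """outer contour of mask f(gray,hsv) nearest c; world centre of its min-enclosing/ellipse at height z"""
    g=cv2.cvtColor(s["pixels"],cv2.COLOR_RGB2GRAY);h=cv2.cvtColor(s["pixels"],cv2.COLOR_RGB2HSV)
    m=f(g,h).astype(np.uint8); k=np.zeros_like(m);cv2.circle(k,tuple(int(v) for v in c),rad,1,-1);m*=k
    cs=[x for x in cv2.findContours(m,cv2.RETR_EXTERNAL,cv2.CHAIN_APPROX_NONE)[0] if len(x)>=5]
    x=max(cs,key=cv2.contourArea)
    W=unproj(s,cv2.convexHull(x)[:,0],z)[:,:2]
    A=np.c_[2*W,np.ones(len(W))];o=np.linalg.lstsq(A,(W**2).sum(1),rcond=None)[0]
    R=np.sqrt(o[2]+o[:2]@o[:2]);print("circle",o[:2].round(1),"D",(2*R).round(1),"resid",(np.hypot(*(W-o[:2]).T)-R).std().round(2),"px",cv2.fitEllipse(x)[0])
    return o[:2]
E
python3 - <<'E'
from h import *
s=np.load("w1.npz")
c=blob(s,(261,191),34,lambda g,h:g<40,17)
c=blob(s,(261,191),40,lambda g,h:g>115,17)
g=cv2.cvtColor(s["pixels"],cv2.COLOR_RGB2GRAY);print(g[192,222:300])
blob(s,(429,257),25,lambda g,h:g>190,50)
E
```

```text
circle [422.1 288.8] D 52.0 resid 0.2 px (260.45489501953125, 191.7073211669922)
circle [423.8 289. ] D 74.3 resid 0.34 px (261.03802490234375, 191.81236267089844)
[167 167 165 163 163 163 164 222 227 230  78  33  42  41  48  41  46  36
  61 238 224 217 217 220 213  70  76  68  73 173 170 166 166 167 166 165
 165 165 162 166 164 164 166 163 164 163 164 164 168 170 104  79  85  91
  92  93  93  91  76  22  18  25  25  13  13  16  27  78  91  88  90 125
 166 164 163 162 162 164]
circle [498.3 429.1] D 34.9 resid 0.13 px (428.54034423828125, 257.56011962890625)
```

Run:
```python
from h import *
from bench import sensors
go(sensors.sense(),[422.1,288.8,1],170.2)
```

```text
go [-0.18  0.21 13.02] [ 0. -0. -0.]
```

>>> play_rows(
  motion=[
    [[-0.2,0.2,4,0,0,0],[-0.2,0.2,8,0,0,0],[-0.2,0.2,11,0,0,0],[-0.2,0.2,12.5,0,0,0],[-0.2,0.2,13,0,0,0]],
  ],
)

```text
time: 1.9
tool_pos: [420.9, 288.9, -0.1]
tcp_rot: [-179.9, -0.1, 170.3]
ft_force: [-1.2, 0.4, -0.4]
finger_gap: 85.1
grip_force: 0.0
```

>>> play_rows(
  motion=[
    [[0,0,0,0,0,0],[0,0,0,0,0,0],[0,0,0,0,0,0],[0,0,0,0,0,0],[0,0,0,0,0,0]],
  ],
  jaw=0,
  squeeze=50,
)

```text
time: 2.4
tool_pos: [423.7, 289.6, 3.8]
tcp_rot: [179.9, 0.1, 170.2]
ft_force: [-4.1, -1.1, 6.6]
finger_gap: 59.5
grip_force: 52.3
```

>>> play_rows(
  motion=[
    [[0,0,-1,0,0,0],[0,0,-3,0,0,0],[0,0,-6,0,0,0],[0,0,-9,0,0,0],[0,0,-9,0,0,0]],
  ],
)

```text
time: 2.9
tool_pos: [426.4, 290.7, 98.0]
tcp_rot: [179.6, 0.5, 170.2]
ft_force: [1.0, 0.4, -1.9]
finger_gap: 59.7
grip_force: 54.8
```

Run:
```python
from h import *
q,s=wrist("w2");print(q["time"],q["tool_pos"],q["tcp_rot"],q["finger_gap"],q["grip_force"],q["ft_force"])
go(q,[495,-2,100],170.2)
```

```text
2.9 [426.37898787 290.71805466  97.98939806] [179.62522107   0.47605822 170.23908559] 59.68753194704846 54.75891251116991 [ 0.98367479  0.43334172 -1.93619834]
go [-11.73 -27.68  -0.28] [0.4 0.5 0. ]
```

View pics/w2.png

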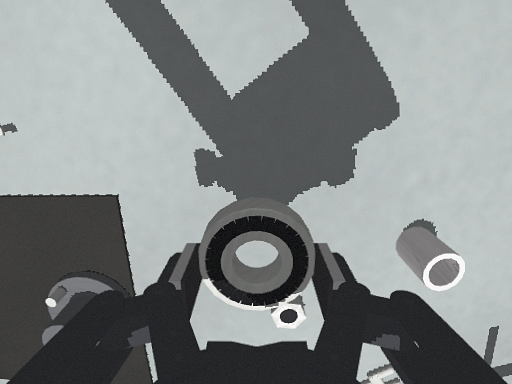

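>>> play_rows(
  motion=[
    [[-1.5,-3.5,0,0,0,0],[-3.5,-8.2,0,0,0,0],[-5.3,-12.5,0,0,0,0],[-7.1,-16.8,0,0,0,0],[-9,-21,0,0,0,0]],
  ],
)

```text
time: 3.45
tool_pos: [474.9, 64.6, 90.4]
tcp_rot: [-180.0, -0.1, 170.3]
ft_force: [0.8, -0.3, -3.0]
finger_gap: 59.4
grip_force: 54.9
```

>>> play_rows(
  motion=[
    [[-1.2,-3.2,0,0,0,0],[-2.2,-5.2,0,0,0,0],[-2.7,-6.7,0,0,0,0],[-2.7,-6.7,0,0,0,0],[-2.7,-6.7,0,0,0,0]],
  ],
)

```text
time: 3.95
tool_pos: [490.2, -4.1, 90.5]
tcp_rot: [180.0, -0.1, 170.2]
ft_force: [0.1, 0.5, -2.7]
finger_gap: 59.5
grip_force: 54.9
```

Run:
```python
from h import *
q,s=wrist("w3");print(q["time"],q["tool_pos"],q["tcp_rot"],q["finger_gap"],q["grip_force"],q["ft_force"])
```

```text
3.95 [490.19679606  -4.06603362  90.45185195] [ 1.79985699e+02 -9.28761843e-02  1.70182648e+02] 59.54809430350183 54.93640422821045 [ 0.14553872  0.45715048 -2.70682808]
```

View pics/w3.png

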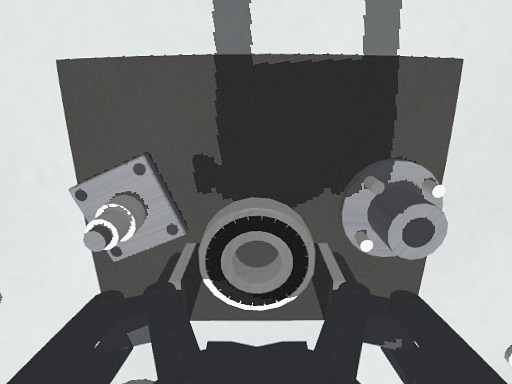

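The bearing sits level in the jaws (seal centre about (257,259)). Spindle top is at (97,237), hub boss top at (418,231), and the mat's near corners at (57,60) and (463,58).

```bash
python3 - <<'E'
from h import *
s=np.load("w3.npz")
g=cv2.cvtColor(s["pixels"],cv2.COLOR_RGB2GRAY)
print(g[232,385:450]); print(g[237,80:125])
for z in (85,90,95,100,105): blob(s,(257,260),53,lambda g,h:g<40,z)
hb=blob(s,(418,232),19,lambda g,h:g<75,54)
E
python3 - <<'E'
from h import *
s=np.load("w3.npz")
im=cv2.resize(s["pixels"][150:280,60:200][:,:,::-1],None,fx=4,fy=4,interpolation=cv2.INTER_NEAREST)
im2=cv2.resize(s["pixels"][170:280,340:450][:,:,::-1],None,fx=2,fy=4,interpolation=cv2.INTER_NEAREST)
b=np.zeros((520,780,3),np.uint8);b[:520,:560]=im;b[:440,560:780]=im2
cv2.imwrite("pics/c3.png",b)
E
```

```text
[ 71  73  65 152 160 154 150 153 155 154 157 155 157 157 156 157 160  98
  65  67  66  65  70  65  66  64  67  68  67  66  67  69  66  65  69  65
  68  66  64  70  65  66  65  63  64  66  64  64  59  65 158 156 154 152
 155 150 150 152 155 155 153 158 220 229 226]
[232 232 234 218 147 151 150 152 154 150 151 151 153 153 152 150 151 153
 151 152 153 156 156 138  81  64  65  65  66  64  62  60 191 251 248 247
 247 252 219 111 113 110 107 215 250]
circle [499.7  -6.2] D 59.6 resid 0.16 px (257.4547119140625, 258.9411926269531)
circle [496.7  -5.7] D 57.5 resid 0.15 px (257.4547119140625, 258.9411926269531)
circle [493.7  -5.2] D 55.5 resid 0.15 px (257.4547119140625, 258.9411926269531)
circle [490.7  -4.7] D 53.5 resid 0.14 px (257.4547119140625, 258.9411926269531)
circle [487.6  -4.1] D 51.5 resid 0.14 px (257.4547119140625, 258.9411926269531)
circle [514.3 104.9] D 22.4 resid 0.27 px (417.9082336425781, 231.95504760742188)
```

View pics/c3.png

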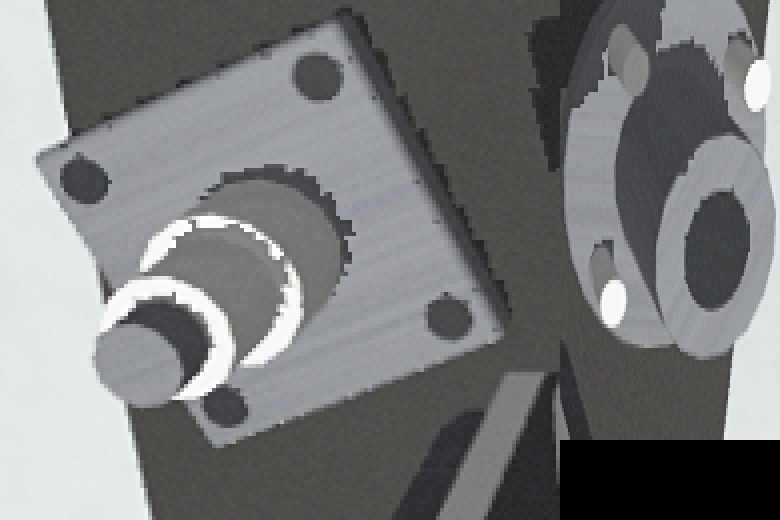

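Run:
```python
from h import *
s=np.load("w3.npz")
a=unproj(s,[(94.5,241)],66)[0];f=unproj(s,[(69.5,188.8),(146.3,152.5),(187,232.5),(115,261.3)],14)
print(a,f.mean(0),[np.linalg.norm(f[i]-f[i-1]).round(1) for i in range(4)])
h=np.array([514.3,104.9])
for A in(a[:2],f.mean(0)[:2]):
    v=h-A;print("len",np.hypot(*v),"yaw",np.degrees(np.arctan2(v[1],v[0]))-90,"mid",(h+A)/2)
# mat near edge
g=cv2.cvtColor(s["pixels"],cv2.COLOR_RGB2GRAY)
m=unproj(s,[(57,60),(463,58)],4);print(m,np.linalg.norm(m[0]-m[1]))
e=m[1]-m[0];y=e/np.linalg.norm(e);x=np.array([y[1],-y[0],0]);print("mid from edge",m.mean(0)+120*x,"yaw",np.degrees(np.arctan2(y[1],y[0]))-90)
```

```text
[ 478.00014187 -110.33570957   66.        ] [ 477.3271522  -108.80673617   14.        ] [np.float64(72.2), np.float64(73.6), np.float64(72.3), np.float64(72.3)]
len 218.27526285603412 yaw -9.572943962640736 mid [496.15007094  -2.71785479]
len 216.88144355182408 yaw -9.815433333878701 mid [495.8135761   -1.95336808]
[[ 353.78631182 -133.68471111    4.        ]
 [ 404.19819521  167.93960758    4.        ]] 305.80808951480003
mid from edge [497.35052945  -2.6543241    4.        ] yaw -9.48841056916001
```

>>> play_rows(
  motion=[
    [[-0.8,0.3,2,0,0,0],[-0.8,0.3,4.5,0,0,0],[-0.8,0.3,6.5,0,0,0],[-0.8,0.3,7.7,0,0,0],[-0.8,0.3,8.2,0,0,0]],
  ],
)

```text
time: 4.5
tool_pos: [498.0, -1.7, 7.9]
tcp_rot: [-180.0, -0.2, 170.3]
ft_force: [-10.2, 2.6, 31.6]
finger_gap: 59.1
grip_force: 59.1
```

>>> play_rows(
  motion=[
    [[0,0,0,0,0,0],[0,0,0,0,0,0]],
  ],
)

```text
time: 4.7
tool_pos: [500.2, -2.4, 10.2]
tcp_rot: [180.0, 0.1, 170.3]
ft_force: [-0.3, -0.1, -3.2]
finger_gap: 59.5
grip_force: 54.9
```

>>> play_rows(
  motion=[
    [[0,0,0,0,0,0],[0,0,0,0,0,0],[0,0,0,0,0,0]],
  ],
)

```text
time: 5.0
tool_pos: [499.7, -2.6, 9.8]
tcp_rot: [180.0, 0.0, 170.2]
ft_force: [-0.5, -0.2, -3.0]
finger_gap: 59.6
grip_force: 54.9
```

>>> play_rows(
  motion=[
    [[0.15,0,0.05,0,0,0],[0.15,0,0.1,0,0,0],[0.15,0,0.15,0,0,0],[0.15,0,0.2,0,0,0]],
  ],
)

```text
time: 5.4
tool_pos: [497.8, -2.3, 7.9]
tcp_rot: [-180.0, -0.0, 170.2]
ft_force: [-7.0, 0.5, 11.5]
finger_gap: 59.3
grip_force: 56.3
```

Contact made; releasing and lifting to look.

>>> play_rows(
  motion=[
    [[0,0,0,0,0,0],[0,0,0,0,0,0],[0,0,0,0,0,0],[0,0,0,0,0,0]],
  ],
  jaw=1,
)

```text
time: 5.8
tool_pos: [498.0, -2.4, 7.4]
tcp_rot: [180.0, 0.0, 170.2]
ft_force: [0.1, 0.4, 0.4]
finger_gap: 85.4
grip_force: 0.0
```

>>> play_rows(
  motion=[
    [[0,0,-1,0,0,0],[0,0,-4,0,0,0],[0,0,-8,0,0,0],[0,0,-11,0,0,0],[0,0,-12,0,0,0]],
  ],
)

```text
time: 6.3
tool_pos: [500.4, -2.6, 132.3]
tcp_rot: [180.0, 0.4, 170.2]
ft_force: [0.4, 0.6, 0.1]
finger_gap: 85.8
grip_force: 0.0
```

>>> play_rows(
  motion=[
    [[0,0,0,0,0,0],[0,0,0,0,0,0]],
  ],
)

```text
time: 6.5
tool_pos: [497.3, -2.3, 126.5]
tcp_rot: [-180.0, -0.1, 170.2]
ft_force: [0.1, -0.4, -0.8]
finger_gap: 84.9
grip_force: 0.0
```

Run:
```python
from h import *
q,s=wrist("w4");print(q["time"],q["tool_pos"],q["tcp_rot"],q["finger_gap"])
p=proj(s,[[496.3,-2.4,21],[514.3,104.9,54]]);print(p)
blob(s,p[0],32,lambda g,h:g<40,21)
blob(s,p[1],17,lambda g,h:g<75,54)
go(q,[498.3,429.1,120],170.2)
```

```text
6.5 [497.31308982  -2.25922686 126.47187668] [-1.79996412e+02 -5.60608373e-02  1.70244343e+02] 84.93076378905634
[[256.89251464 192.87867138]
 [392.65398649 205.14404556]]
circle [494.2  -2.2] D 48.3 resid 1.27 px (258.2161865234375, 186.50344848632812)
circle [514.4 104.9] D 22.1 resid 0.14 px (392.7550964355469, 205.16481018066406)
go [ 7.21 42.53  0.65] [-0.  -0.1  0. ]
```

View pics/w4.png

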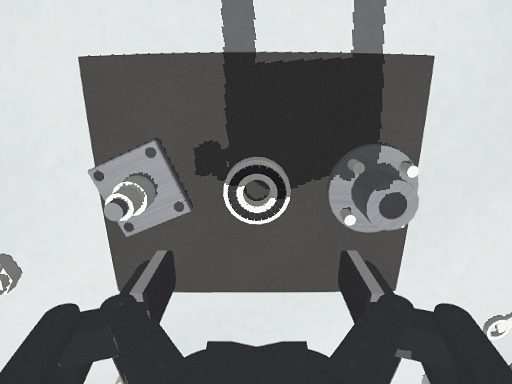

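The bearing lies flat at about (257,191), between the axle (115,210) and hub (392,205).

Run:
```python
from h import *
s=np.load("w4.npz")
blob(s,(257,192),38,lambda g,h:g>78,21)
blob(s,(257,192),28,lambda g,h:g<45,21)
im=cv2.resize(s["pixels"][150:230,210:310][:,:,::-1],None,fx=6,fy=6,interpolation=0);cv2.imwrite("pics/c4.png",im)
```

```text
circle [497.8  -3.3] D 66.1 resid 1.64 px (256.52313232421875, 191.66111755371094)
circle [494.   -1.9] D 47.5 resid 1.09 px (258.04046630859375, 186.80804443359375)
```

View pics/c4.png

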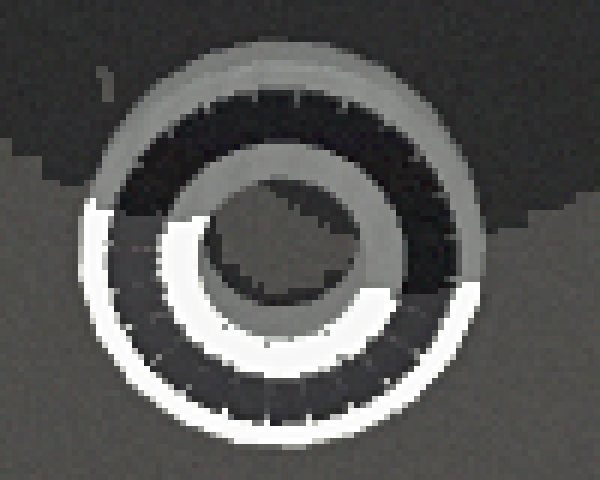

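>>> play_rows(
  motion=[
    [[0.5,3,0,0,0,0],[1.2,7.5,0,0,0,0],[2,12,0,0,0,0],[2.8,16.5,0,0,0,0],[3.6,21,0,0,0,0]],
  ],
)

```text
time: 7.05
tool_pos: [496.4, 212.1, 125.1]
tcp_rot: [-179.9, -0.2, 170.2]
ft_force: [0.6, -1.5, -0.1]
finger_gap: 85.6
grip_force: 0.0
```

>>> play_rows(
  motion=[
    [[0.8,4.5,0,0,0,0],[1.6,9,0,0,0,0],[2.4,13.5,0,0,0,0],[3.1,18,0,0,0,0],[3.6,21.5,0,0,0,0]],
  ],
)

```text
time: 7.55
tool_pos: [497.2, 430.6, 124.5]
tcp_rot: [-179.9, -0.2, 170.3]
ft_force: [0.2, -0.4, -0.7]
finger_gap: 85.3
grip_force: 0.0
```

>>> play_rows(
  motion=[
    [[0,0,0,0,0,0],[0,0,0,0,0,0],[0,0,0,0,0,0]],
  ],
)

```text
time: 7.85
tool_pos: [498.3, 427.4, 125.6]
tcp_rot: [-179.9, -0.1, 170.2]
ft_force: [-0.6, -0.3, -0.4]
finger_gap: 85.5
grip_force: 0.0
```

Run:
```python
from h import *
q,s=wrist("w5");print(q["time"],q["tool_pos"],q["tcp_rot"],q["finger_gap"])
p=proj(s,[[498.3,429.1,50]]);print(p)
c=blob(s,p[0],35,lambda g,h:g>190,50)
go(q,[c[0],c[1],20],170.2)
```

```text
7.85 [498.30756959 427.43680129 125.56134015] [-1.79866080e+02 -1.01991656e-01  1.70221659e+02] 85.50240545101113
[[259.52929788 205.21740003]]
circle [499.9 429.2] D 32.2 resid 0.72 px (257.8230285644531, 209.94638061523438)
go [-0.15  0.22 10.56] [-0.1 -0.1  0. ]
```

>>> play_rows(
  motion=[
    [[0,0.2,3,0,0,0],[0,0.2,6.5,0,0,0],[0,0.2,9,0,0,0],[0,0.2,10.3,0,0,0],[0,0.2,10.6,0,0,0]],
  ],
)

```text
time: 8.4
tool_pos: [498.4, 428.9, 19.3]
tcp_rot: [-179.9, -0.1, 170.2]
ft_force: [0.2, 0.3, -0.1]
finger_gap: 85.2
grip_force: 0.0
```

>>> play_rows(
  motion=[
    [[0,0,0,0,0,0],[0,0,0,0,0,0],[0,0,0,0,0,0],[0,0,0,0,0,0],[0,0,0,0,0,0]],
  ],
  jaw=0,
  squeeze=30,
)

```text
time: 8.9
tool_pos: [500.3, 431.5, 23.2]
tcp_rot: [179.9, 0.1, 170.2]
ft_force: [-0.3, -0.2, 7.3]
finger_gap: 34.7
grip_force: 30.3
```

>>> play_rows(
  motion=[
    [[0,0,0,0,0,0],[0,0,0,0,0,0]],
  ],
)

```text
time: 9.1
tool_pos: [500.3, 431.5, 23.2]
tcp_rot: [179.9, 0.1, 170.3]
ft_force: [-0.8, -0.2, 7.2]
finger_gap: 34.8
grip_force: 30.3
```

>>> play_rows(
  motion=[
    [[0,0,-1,0,0,0],[0,0,-3,0,0,0],[0,0,-6,0,0,0],[0,0,-9,0,0,0],[0,0,-10,0,0,0]],
  ],
)

```text
time: 9.6
tool_pos: [501.0, 432.1, 126.1]
tcp_rot: [179.7, 0.2, 170.2]
ft_force: [1.0, 0.5, -0.8]
finger_gap: 34.7
grip_force: 30.1
```

>>> play_rows(
  motion=[
    [[-0.5,-3,0,0,0,0],[-1.2,-7.5,0,0,0,0],[-2,-12,0,0,0,0],[-2.8,-16.5,0,0,0,0],[-3.6,-21,0,0,0,0]],
  ],
)

```text
time: 10.1
tool_pos: [498.3, 215.9, 120.5]
tcp_rot: [-180.0, -0.0, 170.3]
ft_force: [0.9, 0.1, -0.5]
finger_gap: 34.7
grip_force: 30.2
```

>>> play_rows(
  motion=[
    [[-0.8,-4.5,0,0,0,0],[-1.6,-9,0,0,0,0],[-2.4,-13.5,0,0,0,0],[-3.1,-18,0,0,0,0],[-3.7,-21.6,0,0,0,0]],
  ],
)

```text
time: 10.6
tool_pos: [498.2, -3.8, 120.7]
tcp_rot: [-180.0, -0.0, 170.2]
ft_force: [0.9, -0.0, -1.0]
finger_gap: 34.7
grip_force: 30.3
```

>>> play_rows(
  motion=[
    [[0,0,0,0,0,0],[0,0,0,0,0,0],[0,0,0,0,0,0],[0,0,0,0,0,0]],
  ],
)

```text
time: 11.0
tool_pos: [498.9, -0.3, 121.0]
tcp_rot: [180.0, -0.0, 170.3]
ft_force: [-0.5, 0.2, -1.2]
finger_gap: 34.8
grip_force: 30.3
```

Run:
```python
from h import *
q,s=wrist("w6");print(q["time"],q["tool_pos"],q["tcp_rot"],q["finger_gap"],q["grip_force"])
print(proj(s,[[496.3,-2.4,21]]))
im=cv2.resize(s["pixels"][140:300,160:360][:,:,::-1],None,fx=4,fy=3.5,interpolation=0);cv2.imwrite("pics/c6.png",im)
```

```text
11.0 [ 4.98873850e+02 -3.24844125e-01  1.21042796e+02] [ 1.79987436e+02 -2.73517975e-02  1.70336271e+02] 34.783375798220035 30.346558783203363
[[254.39769724 193.40429839]]
```

View pics/c6.png

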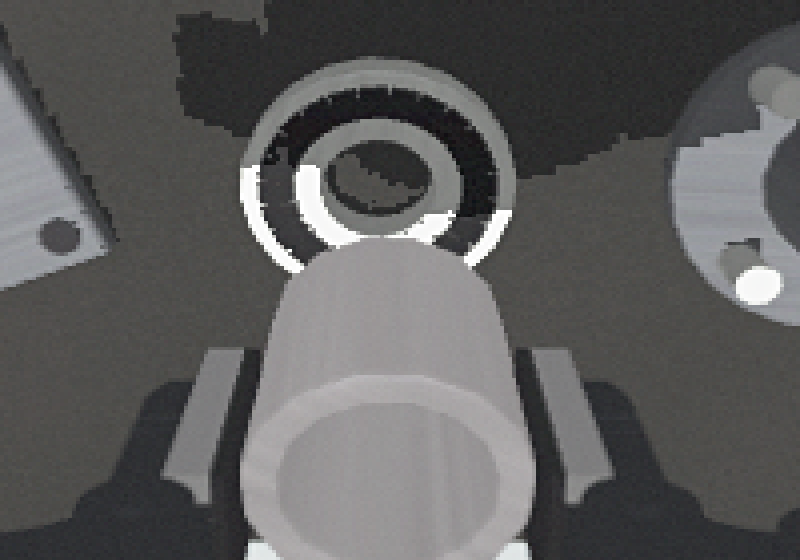

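The tube is upright in the jaws: its top rim is centred about (256.4,275.5) in full-image pixels, with the bearing still at about (255,193).

Run:
```python
from h import *
s=np.load("w6.npz")
for z in(145,148,151):
    l,c,r=unproj(s,[(220,275.5),(256.4,275.5),(292.5,275.5)],z);print(z,c.round(1),np.linalg.norm(l-r).round(1))
# bearing centre in this crop: seal ring L260 R500
print(unproj(s,[(160+380/4-.5,193.0)],21))
```

```text
145 [497.4  -0.6 145. ] 34.5
148 [ 4.954e+02 -3.000e-01  1.480e+02] 33.6
151 [4.934e+02 1.000e-01 1.510e+02] 32.8
[[495.94676899  -2.24792631  21.        ]]
```

Run:
```python
from h import *
s=np.load("w6.npz")
t=np.linspace(0,2*np.pi,180)
for z in(146,148):
  for x in(494,496,498):
    for D in(26,34.5):
      p=proj(s,np.c_[x+D/2*np.cos(t),-.4+D/2*np.sin(t),0*t+z]);print(z,x,D,p.min(0).round(1),p.max(0).round(1))
print("obs bore L228.7 R284 T254.6 ; rim L220 R292.5 T246.6")
```

```text
146 494 26 [227.9 245.9] [283.4 293.6]
146 494 34.5 [218.8 237.5] [292.5 300.8]
146 496 26 [228.7 249.8] [284. 297.]
146 496 34.5 [219.7 241.4] [293.  304.1]
146 498 26 [229.6 253.6] [284.5 300.3]
146 498 34.5 [220.6 245.3] [293.5 307.3]
148 494 26 [227.5 248.1] [283.8 296.3]
148 494 34.5 [218.3 239.5] [293.  303.5]
148 496 26 [228.3 252. ] [284.4 299.7]
148 496 34.5 [219.2 243.5] [293.5 306.8]
148 498 26 [229.2 255.8] [284.9 303. ]
148 498 34.5 [220.1 247.5] [294.  310.1]
obs bore L228.7 R284 T254.6 ; rim L220 R292.5 T246.6
```

>>> play_rows(
  motion=[
    [[0.13,-0.23,2,0,0,0],[0.13,-0.23,4.5,0,0,0],[0.13,-0.23,6.3,0,0,0],[0.13,-0.23,7,0,0,0],[0.13,-0.23,7.1,0,0,0]],
  ],
)

```text
time: 11.55
tool_pos: [496.5, -2.8, 49.4]
tcp_rot: [-180.0, -0.1, 170.3]
ft_force: [0.4, 0.2, -0.9]
finger_gap: 34.9
grip_force: 30.3
```

>>> play_rows(
  motion=[
    [[0,0,0,0,0,0],[0,0,0,0,0,0],[0,0,0.1,0,0,0],[0,0,0.2,0,0,0],[0,0,0.3,0,0,0]],
  ],
)

```text
time: 12.05
tool_pos: [497.6, -3.6, 47.6]
tcp_rot: [180.0, 0.0, 170.2]
ft_force: [0.5, 0.8, -1.6]
finger_gap: 34.3
grip_force: 30.3
```

>>> play_rows(
  motion=[
    [[0,0,0.05,0,0,0],[0,0,0.1,0,0,0]],
  ],
)

```text
time: 12.25
tool_pos: [497.3, -3.6, 46.2]
tcp_rot: [-180.0, -0.0, 170.2]
ft_force: [-0.2, -0.4, -0.6]
finger_gap: 34.6
grip_force: 30.3
```

>>> play_rows(
  motion=[
    [[0,0.1,0.05,0,0,0],[0,0.1,0.1,0,0,0],[0,0.1,0.15,0,0,0]],
  ],
)

```text
time: 12.55
tool_pos: [497.5, -2.5, 44.7]
tcp_rot: [-180.0, -0.0, 170.2]
ft_force: [0.1, 0.2, -1.2]
finger_gap: 35.1
grip_force: 30.3
```

>>> play_rows(
  motion=[
    [[0,0,0.05,0,0,0],[0,0,0.1,0,0,0]],
  ],
)

```text
time: 12.75
tool_pos: [497.6, -2.6, 44.2]
tcp_rot: [-180.0, 0.0, 170.2]
ft_force: [-4.0, 0.7, 7.4]
finger_gap: 34.6
grip_force: 31.1
```

Run:
```python
from h import *
q,s=wrist("w7");print(q["time"],q["tool_pos"],q["ft_force"])
im=cv2.resize(s["pixels"][200:360,160:360][:,:,::-1],None,fx=4,fy=3.5,interpolation=0);cv2.imwrite("pics/c7.png",im)
```

```text
12.75 [497.64145708  -2.57398393  44.18687631] [-3.97118157  0.69662549  7.39708877]
```

View pics/c7.png

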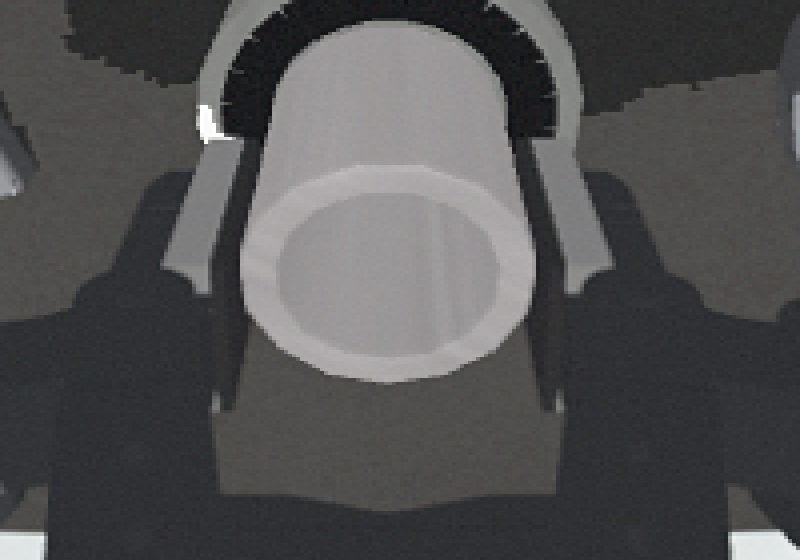

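Laterally the tube base (272–508) is centred on the seal (222–557), and it rests on the bearing. Releasing.

>>> play_rows(
  motion=[
    [[0,0,0,0,0,0],[0,0,0,0,0,0],[0,0,0,0,0,0],[0,0,0,0,0,0]],
  ],
  jaw=1,
)

```text
time: 13.2
tool_pos: [497.5, -2.6, 43.8]
tcp_rot: [180.0, 0.0, 170.2]
ft_force: [0.2, 1.3, -0.5]
finger_gap: 85.3
grip_force: 0.0
```

>>> play_rows(
  motion=[
    [[0,0,-1,0,0,0],[0,0,-4,0,0,0],[0,0,-8,0,0,0],[0,0,-11,0,0,0],[0,0,-12,0,0,0]],
  ],
)

```text
time: 13.7
tool_pos: [499.9, -2.8, 168.9]
tcp_rot: [180.0, 0.4, 170.2]
ft_force: [0.9, -0.7, 0.9]
finger_gap: 85.1
grip_force: 0.0
```

>>> play_rows(
  motion=[
    [[0,0,0,0,0,0],[0,0,0,0,0,0],[0,0,0,0,0,0]],
  ],
)

```text
time: 14.0
tool_pos: [496.3, -2.5, 161.8]
tcp_rot: [-180.0, -0.2, 170.2]
ft_force: [0.0, -0.4, -0.1]
finger_gap: 85.4
grip_force: 0.0
```

Run:
```python
from h import *
q,s=wrist("w8");print(q["time"],q["tool_pos"],q["tcp_rot"],q["ft_force"])
im=s["pixels"][:,:,::-1].copy()
t=np.linspace(0,2*np.pi,60)
big=cv2.resize(im[140:270,180:340],None,fx=5,fy=4.5,interpolation=0)
for x,y,z,D,col in[(496.3,-2.4,21,52,(0,0,255)),(496.3,-2.4,21,36,(0,255,0)),(496.3,-2.4,71,35,(255,255,0)),(496.3,-2.4,71,26,(255,0,255))]:
    p=(proj(s,np.c_[x+D/2*np.cos(t),y+D/2*np.sin(t),0*t+z])+.5-[180,140])*[5,4.5]
    cv2.polylines(big,[p.astype(np.int32)],True,col,1)
cv2.imwrite("pics/c8.png",big)
go(q,[499,-427,130],170.2)
```

```text
14.0 [496.28996701  -2.46189464 161.83610696] [-179.98896384   -0.18423858  170.23893066] [ 0.01522619 -0.43912952 -0.13171121]
go [ -7.47 -41.79   3.17] [-0.  -0.2  0. ]
```

View pics/c8.png

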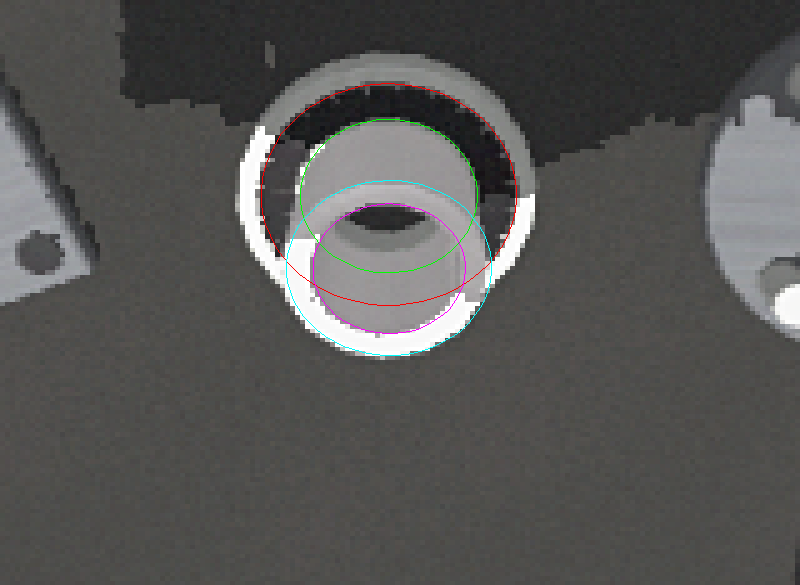

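The predicted rims match the image: the tube is upright and centred on the bearing at the mat centre. Next, the collar.

>>> play_rows(
  motion=[
    [[-0.5,-3,0,0,0,0],[-1.3,-7.5,0,0,0,0],[-2.1,-12,0,0,0,0],[-2.9,-16.5,0,0,0,0],[-3.7,-21,0,0,0,0]],
  ],
)

```text
time: 14.55
tool_pos: [497.4, -217.2, 162.3]
tcp_rot: [180.0, -0.1, 170.3]
ft_force: [1.9, -0.7, -0.6]
finger_gap: 85.4
grip_force: 0.0
```

>>> play_rows(
  motion=[
    [[-0.8,-4.5,1,0,0,0],[-1.6,-9,2,0,0,0],[-2.4,-13.5,3,0,0,0],[-3.2,-18,3.2,0,0,0],[-3.8,-20.8,3.2,0,0,0]],
  ],
)

```text
time: 15.05
tool_pos: [498.7, -429.5, 128.9]
tcp_rot: [179.9, -0.2, 170.1]
ft_force: [0.5, 1.2, 0.4]
finger_gap: 85.5
grip_force: 0.0
```

>>> play_rows(
  motion=[
    [[0,0,0,0,0,0],[0,0,0,0,0,0],[0,0,0,0,0,0]],
  ],
)

```text
time: 15.35
tool_pos: [500.3, -425.9, 130.6]
tcp_rot: [179.9, -0.1, 170.3]
ft_force: [-0.2, -0.4, -0.9]
finger_gap: 85.6
grip_force: 0.0
```

Run:
```python
from h import *
q,s=wrist("w9");print(q["time"],q["tool_pos"],q["tcp_rot"],q["joint_pos"].round(0))
p=proj(s,[[499,-427,12],[542,-307,20]]);print(p)
c=blob(s,p[0],55,lambda g,h:g>215,12)
go(q,[c[0],c[1],3],170.2)
```

```text
15.35 [ 500.34886267 -425.94627851  130.630552  ] [ 1.79915499e+02 -8.95430391e-02  1.70275207e+02] [ -45.   20.   82.    0.   79. -125.]
[[255.68790343 188.48327234]
 [387.41297374 213.28272798]]
circle [ 490.1 -445.5] D 12.1 resid 0.95 px (234.31912231445312, 182.17640686035156)
go [ 0.66 -2.12 12.76] [ 0.1 -0.1  0.1]
```

View pics/w9.png

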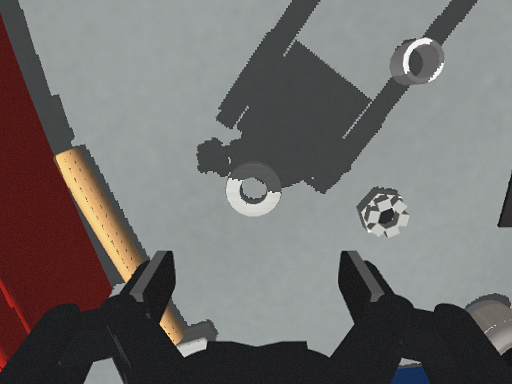

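The collar is at about (253.5,190), the castle nut at about (384,212); the hammer handle, at about (100,190), is clear of the jaws.

Run:
```python
from h import *
from scipy.optimize import least_squares as LS
s=np.load("w9.npz");g=cv2.cvtColor(s["pixels"],cv2.COLOR_RGB2GRAY)
print(g[200,215:295])
# lit lower arc, outer boundary by radial scan
c0=np.array([253.5,190.]);pts=[]
for a in np.radians(np.arange(15,166,5)):
    rr=np.arange(20,36,.25);v=cv2.remap(g.astype(np.float32),(c0[0]+rr*np.cos(a)).astype(np.float32)[None],(c0[1]+rr*np.sin(a)).astype(np.float32)[None],1)[0]
    k=np.where(v>198)[0]
    if len(k): pts.append(c0+rr[k[-1]]*np.array([np.cos(a),np.sin(a)]))
W=unproj(s,pts,12)[:,:2]
for D in(54,53,None):
    f=lambda p:np.hypot(*(W-p[:2]).T)-(D/2 if D else p[2]);o=LS(f,[499,-427,27],loss="soft_l1");print(D,o.x,o.fun.std().round(2))
im=cv2.resize(s["pixels"][180:245,350:420][:,:,::-1],None,fx=8,fy=8,interpolation=0);cv2.imwrite("pics/c9.png",im)
```

```text
[152 151 151 149 148 152 151 153 152 152 152 151 151 203 213 211 214 213
 214 214 215 213 215 216 215 218 218 209 171 107  70  74  80  76  79  76
  76  76  79  71  70  76  79  78  79  77  71  88 158 212 219 218 216 216
 215 214 214 213 212 211 211 207 210 202 143 151 152 152 153 152 151 150
 155 155 154 155 153 153 155 152]
54 [ 498.34610239 -429.4561066    27.        ] 0.44
53 [ 498.94027361 -429.56223843   27.        ] 0.33
None [ 500.08015584 -429.76284671   25.56024282] 0.2
```

View pics/c9.png

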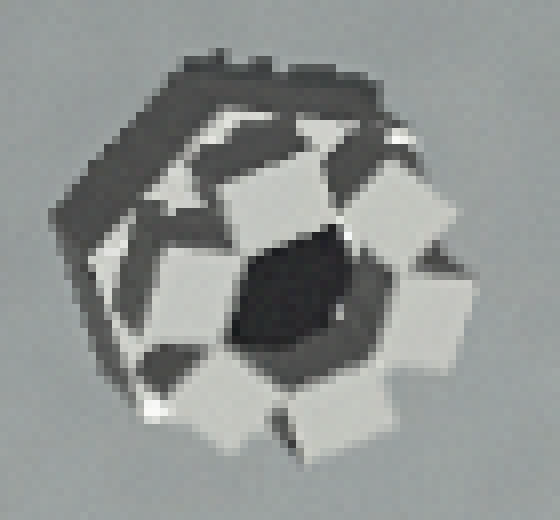

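Run:
```python
from h import *
from bench import sensors
q=sensors.sense();go(q,[499.3,-429.6,1],170.2)
s=np.load("w9.npz")
f=lambda L:[(350+a/8-.5,180+b/8-.5) for a,b in L]
print("nut",unproj(s,f([(311,309)]),25))
for L,z in(([(88,262),(225,110),(410,130)],15),([(130,395),(55,213),(190,65)],0)):
    P=unproj(s,f(L),z);
    for i in(0,1):
        e=P[i+1]-P[i];print(np.linalg.norm(e).round(1),"normal yaw mod60",(np.degrees(np.arctan2(e[1],e[0]))+90)%60)
c=unproj(s,f([(311,309)]),25)[0]
for p in unproj(s,f([(275,200),(400,215),(430,325),(345,415),(225,400),(193,298)]),25): print(np.degrees(np.arctan2(*(p-c)[1::-1]))%60)
```

```text
go [ 0.05 -0.4  13.01] [ 0.1 -0.1  0.1]
nut [[ 544.71298028 -308.28783453   25.        ]]
24.0 normal yaw mod60 43.73501629320057
23.1 normal yaw mod60 44.10647798669899
28.4 normal yaw mod60 47.12299042353902
24.6 normal yaw mod60 43.00007015053097
15.116179668775914
13.196775436079207
12.124477855992154
14.828883690997156
13.45852625333545
14.495416466302146
```

>>> play_rows(
  motion=[
    [[0,-0.4,4,0,0,0],[0,-0.4,8,0,0,0],[0,-0.4,11,0,0,0],[0,-0.4,12.6,0,0,0],[0,-0.4,13,0,0,0]],
  ],
)

```text
time: 15.9
tool_pos: [499.0, -429.1, -0.5]
tcp_rot: [179.9, -0.2, 170.3]
ft_force: [0.6, -0.6, -0.2]
finger_gap: 85.6
grip_force: 0.0
```

>>> play_rows(
  motion=[
    [[0,0,0,0,0,0],[0,0,0,0,0,0],[0,0,0,0,0,0],[0,0,0,0,0,0],[0,0,0,0,0,0]],
  ],
  jaw=0,
  squeeze=50,
)

```text
time: 16.4
tool_pos: [501.6, -432.6, 5.0]
tcp_rot: [-179.9, 0.2, 170.2]
ft_force: [-0.6, 0.7, 7.0]
finger_gap: 50.7
grip_force: 52.2
```

>>> play_rows(
  motion=[
    [[0,0,-1,0,0,0],[0,0,-3,0,0,0],[0,0,-6,0,0,0],[0,0,-10,0,0,0],[0,0,-12,0,0,0]],
  ],
)

```text
time: 16.9
tool_pos: [501.2, -432.6, 127.2]
tcp_rot: [-179.8, 0.3, 170.2]
ft_force: [0.7, -0.9, -1.4]
finger_gap: 50.0
grip_force: 52.4
```

>>> play_rows(
  motion=[
    [[0,0,0,0,0,0],[0,0,0,0,0,0],[0,0,0,0,0,0]],
  ],
)

```text
time: 17.2
tool_pos: [498.9, -430.2, 119.7]
tcp_rot: [179.9, -0.2, 170.2]
ft_force: [0.7, -0.0, -2.5]
finger_gap: 50.3
grip_force: 52.3
```

Run:
```python
from h import *
q,s=wrist("w10");print(q["time"],q["tool_pos"],q["tcp_rot"],q["grip_force"])
go(q,[514.4,104.9,120],170.2)
```

```text
17.2 [ 498.94638141 -430.2336768   119.72643554] [ 1.79894866e+02 -1.50700022e-01  1.70241527e+02] 52.34920268878341
go [ 7.55 53.    0.09] [ 0.1 -0.2  0. ]
```

>>> play_rows(
  motion=[
    [[0.5,3,0,0,0,0],[1.1,7.5,0,0,0,0],[1.7,12,0,0,0,0],[2.3,16.5,0,0,0,0],[3,21,0,0,0,0]],
  ],
)

```text
time: 17.75
tool_pos: [504.8, -216.9, 119.9]
tcp_rot: [179.9, -0.2, 170.2]
ft_force: [1.4, 0.5, -1.5]
finger_gap: 50.3
grip_force: 52.4
```

>>> play_rows(
  motion=[
    [[0.6,4.5,0,0,0,0],[1.2,9,0,0,0,0],[1.8,13.5,0,0,0,0],[2.4,18,0,0,0,0],[3,22,0,0,0,0]],
  ],
)

```text
time: 18.25
tool_pos: [512.3, 5.0, 120.2]
tcp_rot: [180.0, -0.1, 170.3]
ft_force: [1.0, 0.8, -2.4]
finger_gap: 50.2
grip_force: 52.4
```

>>> play_rows(
  motion=[
    [[0.6,4,0,0,0,0],[1.2,8,0,0,0,0],[1.5,10,0,0,0,0],[1.5,10,0,0,0,0],[1.5,10,0,0,0,0]],
  ],
)

```text
time: 18.75
tool_pos: [514.9, 103.9, 120.4]
tcp_rot: [-179.9, -0.1, 170.3]
ft_force: [-0.6, 0.7, -2.7]
finger_gap: 50.1
grip_force: 52.5
```

Run:
```python
from h import *
q,s=wrist("w11");print(q["time"],q["tool_pos"],q["tcp_rot"],q["grip_force"])
x,y=q["tool_pos"][:2]
im=s["pixels"][:,:,::-1].copy();t=np.linspace(0,2*np.pi,90)
big=cv2.resize(im[170:330,170:350],None,fx=4.4,fy=3.7,interpolation=0)
zt=q["tool_pos"][2]+7
for D,col in[(52,(0,0,255)),(26,(0,255,0))]:
    p=(proj(s,np.c_[x-2+D/2*np.cos(t),y+D/2*np.sin(t),0*t+zt])+.5-[170,170])*[4.4,3.7];print(D,p.min(0),p.max(0))
    cv2.polylines(big,[p.astype(np.int32)],True,col,1)
cv2.imwrite("pics/c11.png",big)
p=proj(s,[[514.4,104.9,54]]);print(p)
```

```text
18.75 [514.85728664 103.91949861 120.42756376] [-1.79938591e+02 -1.29031535e-01  1.70327028e+02] 52.48314949683845
52 [168.39514118 151.52700678] [600.08114187 471.03662604]
26 [276.16595201 238.68550385] [492.10799566 398.19579045]
[[258.52846957 208.96222279]]
```

View pics/c11.png

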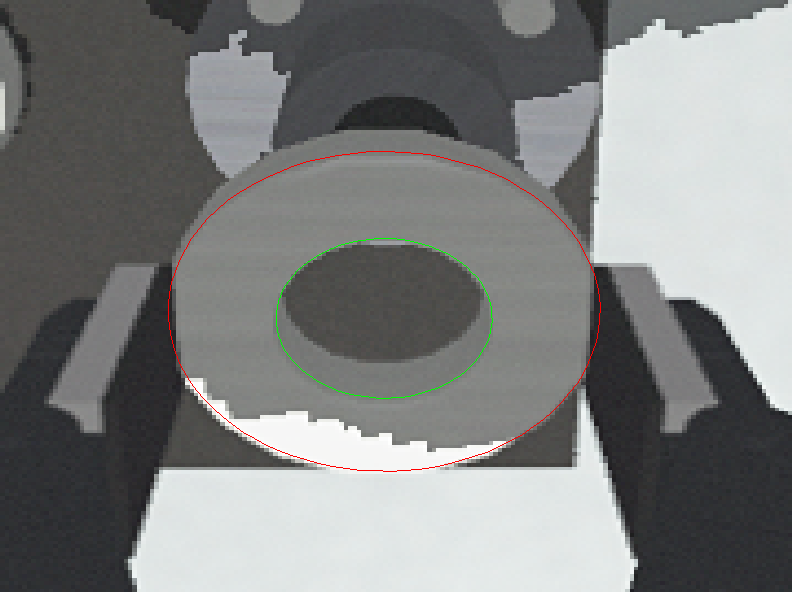

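The collar is held level and matches the overlay. The boss bore shows about 1 mm farther to +y than estimated, so I correct for that and lower.

>>> play_rows(
  motion=[
    [[-0.15,0.2,2,0,0,0],[-0.15,0.2,4,0,0,0],[-0.15,0.2,5.2,0,0,0],[-0.15,0.2,5.6,0,0,0],[-0.15,0.2,5.6,0,0,0]],
  ],
)

```text
time: 19.3
tool_pos: [517.2, 104.9, 65.2]
tcp_rot: [-180.0, -0.1, 170.2]
ft_force: [0.7, 0.3, -1.5]
finger_gap: 50.3
grip_force: 52.5
```

>>> play_rows(
  motion=[
    [[0,0,0,0,0,0],[0,0,0,0,0,0],[0,0,0.1,0,0,0],[0,0,0.2,0,0,0],[0,0,0.3,0,0,0]],
  ],
)

```text
time: 19.8
tool_pos: [517.7, 105.7, 62.9]
tcp_rot: [180.0, 0.0, 170.3]
ft_force: [-0.4, -0.9, -1.6]
finger_gap: 50.4
grip_force: 52.5
```

>>> play_rows(
  motion=[
    [[0,0,0,0,0,0],[0,0,0.1,0,0,0]],
  ],
)

```text
time: 20.0
tool_pos: [517.7, 105.6, 61.9]
tcp_rot: [-180.0, 0.0, 170.3]
ft_force: [-0.8, 0.7, -1.0]
finger_gap: 50.1
grip_force: 52.5
```

>>> play_rows(
  motion=[
    [[0.1,0,0.05,0,0,0],[0.1,0,0.1,0,0,0],[0.1,0,0.15,0,0,0]],
  ],
)

```text
time: 20.3
tool_pos: [516.6, 105.8, 60.2]
tcp_rot: [-180.0, -0.0, 170.2]
ft_force: [-0.3, -0.3, -1.4]
finger_gap: 50.3
grip_force: 52.5
```

>>> play_rows(
  motion=[
    [[0,0,0.05,0,0,0],[0,0,0.1,0,0,0]],
  ],
)

```text
time: 20.5
tool_pos: [516.7, 105.7, 59.3]
tcp_rot: [-180.0, 0.0, 170.2]
ft_force: [-1.0, -0.3, -1.4]
finger_gap: 50.0
grip_force: 52.5
```

>>> play_rows(
  motion=[
    [[0,0,0.05,0,0,0],[0,0,0.1,0,0,0],[0,0,0.1,0,0,0]],
  ],
)

```text
time: 20.8
tool_pos: [516.7, 105.8, 58.9]
tcp_rot: [-180.0, -0.0, 170.2]
ft_force: [-3.6, -0.2, 5.5]
finger_gap: 50.3
grip_force: 53.2
```

>>> play_rows(
  motion=[
    [[0,0,0,0,0,0],[0,0,0,0,0,0],[0,0,0,0,0,0],[0,0,0,0,0,0]],
  ],
  jaw=1,
)

```text
time: 21.2
tool_pos: [516.7, 105.7, 58.3]
tcp_rot: [180.0, 0.0, 170.2]
ft_force: [-0.2, -0.6, 0.6]
finger_gap: 85.3
grip_force: 0.0
```

>>> play_rows(
  motion=[
    [[0,0,-1,0,0,0],[0,0,-4,0,0,0],[0,0,-8,0,0,0],[0,0,-10,0,0,0],[0,0,-10.5,0,0,0]],
  ],
)

```text
time: 21.7
tool_pos: [518.9, 106.0, 167.7]
tcp_rot: [179.9, 0.4, 170.2]
ft_force: [-1.0, 1.0, -0.0]
finger_gap: 85.3
grip_force: 0.0
```

>>> play_rows(
  motion=[
    [[0,0,0,0,0,0],[0,0,0,0,0,0],[0,0,0,0,0,0]],
  ],
)

```text
time: 22.0
tool_pos: [515.5, 105.6, 161.4]
tcp_rot: [-180.0, -0.2, 170.2]
ft_force: [-0.6, 0.6, 0.1]
finger_gap: 85.7
grip_force: 0.0
```

Run:
```python
from h import *
q,s=wrist("w12");print(q["time"],q["tool_pos"],q["tcp_rot"])
g=cv2.cvtColor(s["pixels"],cv2.COLOR_RGB2GRAY)
p=proj(s,[[514.7,105.8,66]])[0];c,r=np.round(p).astype(int);print(p)
print("row",c-45,g[r,c-45:c+46]);print("col",r-45,g[r-45:r+46,c])
go(q,[544.7,-308.3,165],134.2)
```

```text
22.0 [515.4834709  105.62334052 161.4054476 ] [-1.79950390e+02 -1.72588595e-01  1.70244798e+02]
[257.38477662 196.84467219]
row 212 [ 75  77  76  71  75  76  76  73  71 159 157 152 154 153 139 251 249 247
 247 247 247 247 247 247 247 247 247 247 249 255 166  85  75 125  77  80
  75  79  78  79  79  77  79  80  79  74  76  79  77  79  79  78  82  79
  83  79  77  55  65 102 120 132 131 133 132 129 132 132 133 129 131 134
 133 132 132 127 144 154 153 152 154 132  70  72  72  74 115 231 225 223
 222]
col 152 [ 73  74  72  71  72  72  73  71  76  67  67  66  67  61 118 118 116 145
 136 130 130 127 127 128 132 132 131 131 128 126 130 112  40  37  38  46
  39  44  38  37  82  80  81  78  79  74  81  79  78  80  79  80  73 143
  72  63 105 117 118 112 227 251 247 247 247 247 247 247 246 246 246 246
 249 240  80  74  72  76  74  74  78  74  77  77  79  73  76  77  79  80
  79]
go [ -9.89 -40.3   -0.35] [-0.1 -0.2 36. ]
```

>>> play_rows(
  motion=[
    [[-0.8,-3,0,0,0,0],[-1.9,-7.5,0,0,0,0],[-3,-12,0,0,0,0],[-4,-16.5,0,0,0,0],[-5.1,-21,0,0,0,0]],
  ],
)

```text
time: 22.55
tool_pos: [530.6, -111.4, 162.2]
tcp_rot: [180.0, -0.1, 170.3]
ft_force: [1.1, 0.8, 0.0]
finger_gap: 85.4
grip_force: 0.0
```

>>> play_rows(
  motion=[
    [[-1.1,-4.5,0,0,0,4],[-2.2,-9,0,0,0,12],[-3.3,-13.5,0,0,0,20],[-4.3,-17.5,0,0,0,28],[-4.8,-19.3,0,0,0,36]],
  ],
)

```text
time: 23.05
tool_pos: [544.9, -311.6, 161.8]
tcp_rot: [-179.9, -0.1, 133.8]
ft_force: [0.3, 0.5, 0.7]
finger_gap: 85.4
grip_force: 0.0
```

>>> play_rows(
  motion=[
    [[0,0,2,0,0,0],[0,0,3,0,0,0],[0,0,3,0,0,0],[0,0,3,0,0,0]],
  ],
)

```text
time: 23.45
tool_pos: [545.6, -307.3, 132.7]
tcp_rot: [-180.0, -0.1, 134.3]
ft_force: [-0.6, -0.1, -0.1]
finger_gap: 85.5
grip_force: 0.0
```

Run:
```python
from h import *
q,s=wrist("w13");print(q["time"],q["tool_pos"],q["tcp_rot"])
g=cv2.cvtColor(s["pixels"],cv2.COLOR_RGB2GRAY)
p=proj(s,[[544.7,-308.3,25]])[0];c,r=np.round(p).astype(int);print(p)
for k in range(r-33,r+34,3): print(k," ".join("%3d"%v for v in g[k,c-33:c+34:2]))
```

```text
23.45 [ 545.61529883 -307.27581452  132.66947283] [-1.79984827e+02 -9.48678877e-02  1.34312883e+02]
[255.1995165  192.97731768]
160  71  67  68  68  68  66  69  67  67  68  69  68  69  66  68  67  69  68  69  69  68  68  67  71  66  72  68  67  70  69  69  69  69  68
163  67  69  66  67  67  68  68  70  67  64  67  69  69  69  67  66  70  79  76  65  67  68  69  69  67  71  67  73  71  70  67  68  65  67
166  68  67  66  70  70  68  67  65  69  68  70  69  66  71  77  77  79  85  84  76  77  73  66  71  67  67  68  71  68  68  69  69  68  70
169 155 158  58  67  65  68  67  67  67  69  68  76  77  79  84  85  86  85  88  86  85  80  76  79  67  67  70  69  65 157 160  70 153 158
172 151 151 155 153 160  59  68  68  74  77  81  81  88  87  81  82  82  83  79  79  81  87  87  82  80  79  71  66 163 156 155 158 155 157
175 154 152 153 154 153 155 155  79  82  84  80  87  88  86  85  84  85  86  84  84  84  87  86  88  81  89  79  73 160 156 156 156 157 157
178 153 154 152 152 150 151 136  83  88  80  85  77  76  80  81  84  86  85  84  86  84  83  77  77  80  80  87  75 208 155 155 156 
[... 1547 characters left out ...]

214 153 151 153 153 152 155 154 152 154 156 155 154 156 154 156 153 155 152 153 154 154 156 157 154 152 154 156 156 155 157 158 159 157 159
217 153 154 154 151 152 152 154 155 155 156 155 155 154 156 156 156 156 156 156 156 158 159 156 153 155 155 156 157 158 158 160 158 157 158
220 152 151 152 155 155 153 152 152 152 156 152 152 154 158 156 156 158 157 158 157 159 159 161 156 158 159 158 155 159 160 159 158 158 160
223 153 152 152 153 155 152 152 153 153 155 154 155 153 157 157 156 157 157 156 158 160 160 160 158 158 155 157 158 158 161 160 160 161 161
226 153 155 149 154 155 155 152 153 154 153 154 154 153 157 153 156 155 156 158 156 158 158 158 155 157 156 159 156 158 157 159 158 161 161
```

Run:
```python
from h import *
from bench import sensors
s=np.load("w9.npz");f=lambda L:[(350+a/8-.5,180+b/8-.5) for a,b in L]
P=unproj(s,f([(265,170),(350,447)]),25);print(P,np.linalg.norm(P[0]-P[1]))
s=np.load("w13.npz");print("outer bottom",unproj(s,[(256,212)],25))
go(sensors.sense(),[544.7,-307.7,1],134.2)
```

```text
[[ 526.28996626 -313.26786949   25.        ]
 [ 563.73175091 -303.8579128    25.        ]] 38.60614617431439
outer bottom [[ 558.16784004 -321.05824587   25.        ]]
go [ 0.09 -0.11 13.26] [ 0.  -0.   0.1]
```

>>> play_rows(
  motion=[
    [[0.1,-0.1,4,0,0,0],[0.1,-0.1,8,0,0,0],[0.1,-0.1,11,0,0,0],[0.1,-0.1,12.8,0,0,0],[0.1,-0.1,13.2,0,0,0]],
  ],
)

```text
time: 24.0
tool_pos: [543.3, -306.7, -0.9]
tcp_rot: [-180.0, -0.2, 134.3]
ft_force: [-0.6, 0.1, -0.8]
finger_gap: 85.6
grip_force: 0.0
```

>>> play_rows(
  motion=[
    [[0,0,0,0,0,0],[0,0,0,0,0,0],[0,0,0,0,0,0],[0,0,0,0,0,0],[0,0,0,0,0,0]],
  ],
  jaw=0,
  squeeze=50,
)

```text
time: 24.5
tool_pos: [546.1, -309.2, 3.7]
tcp_rot: [180.0, 0.2, 134.2]
ft_force: [-0.1, 0.9, 6.8]
finger_gap: 39.8
grip_force: 51.4
```

>>> play_rows(
  motion=[
    [[0,0,-1,0,0,0],[0,0,-3,0,0,0],[0,0,-6,0,0,0],[0,0,-10,0,0,0],[0,0,-14,0,0,0]],
  ],
)

```text
time: 25.0
tool_pos: [543.8, -307.7, 142.7]
tcp_rot: [-180.0, -0.1, 134.2]
ft_force: [0.3, -1.2, -1.2]
finger_gap: 39.6
grip_force: 50.8
```

>>> play_rows(
  motion=[
    [[0,0,0,0,0,-7],[0,0,0,0,0,-14],[0,0,0,0,0,-21],[0,0,0,0,0,-28.5],[0,0,0,0,0,-36]],
  ],
)

```text
time: 25.5
tool_pos: [544.3, -308.1, 142.0]
tcp_rot: [-180.0, 0.0, 170.6]
ft_force: [0.5, -0.0, -1.9]
finger_gap: 39.6
grip_force: 50.8
```

>>> play_rows(
  motion=[
    [[0,0,0,0,0,0],[0,0,0,0,0,0]],
  ],
)

```text
time: 25.7
tool_pos: [544.5, -308.2, 141.7]
tcp_rot: [-180.0, 0.0, 170.0]
ft_force: [-1.1, -0.0, -1.1]
finger_gap: 39.7
grip_force: 50.8
```

Run:
```python
from h import *
from bench import sensors
q=sensors.sense();print(q["time"],q["tool_pos"],q["tcp_rot"],q["grip_force"],q["finger_gap"])
a=np.radians(-9.7);T=np.array([496.3,-2.4])+80*np.array([np.cos(a),np.sin(a)]);print("target",T)
go(q,[*T,140],170.3)
```

```text
25.7 [ 544.4527627  -308.16462028  141.71313275] [-1.79993601e+02  9.37189461e-03  1.70018981e+02] 50.84219232201576 39.70384929016334
target [575.15627753 -15.87915037]
go [ 2.04 29.32  0.17] [-0.   0.  -0.3]
```

>>> play_rows(
  motion=[
    [[0.2,3,0,0,0,0],[0.5,7.5,0,0,0,0],[0.8,12,0,0,0,0],[1.1,16.5,0,0,0,0],[1.3,20,0,0,0,0]],
  ],
)

```text
time: 26.2
tool_pos: [565.5, -106.4, 141.6]
tcp_rot: [180.0, 0.0, 170.1]
ft_force: [1.0, 0.2, -1.0]
finger_gap: 39.5
grip_force: 50.9
```

>>> play_rows(
  motion=[
    [[0.3,4,1,0,0,-0.3],[0.5,7,3,0,0,-0.3],[0.5,9.3,5,0,0,-0.3],[0.5,9.3,7,0,0,-0.3],[0.5,9.3,8,0,0,-0.3]],
  ],
)

```text
time: 26.7
tool_pos: [575.2, -15.4, 59.4]
tcp_rot: [-180.0, -0.2, 170.5]
ft_force: [-0.6, -0.4, -2.9]
finger_gap: 39.4
grip_force: 51.0
```

>>> play_rows(
  motion=[
    [[0,0,0,0,0,0],[0,0,0,0,0,0],[0,0,0,0,0,0],[0,0,0,0,0,0]],
  ],
)

```text
time: 27.1
tool_pos: [577.4, -17.0, 62.7]
tcp_rot: [180.0, 0.1, 170.5]
ft_force: [0.2, -0.5, -1.5]
finger_gap: 39.6
grip_force: 51.0
```

Run:
```python
from h import *
q,s=wrist("w14");print(q["time"],q["tool_pos"],q["tcp_rot"])
g=cv2.cvtColor(s["pixels"],cv2.COLOR_RGB2GRAY);z=q["tool_pos"][2]-3.7+25
p=proj(s,[[*(q["tool_pos"][:2]+[-2,.3]),z]])[0];c,r=np.round(p).astype(int);print(p)
u=np.array([.985,-.17])*19.3
print("pred outer ends",proj(s,[[*(q["tool_pos"][:2]+[-2,.3]+k*u),z] for k in(1,-1)]))
print("col",r-60,g[r-60:r+61,c]);print("row",c-60,g[r,c-60:c+61])
go(q,[577.2,-16.2,11],170.3)
```

```text
27.1 [577.3754546 -16.9621745  62.6741423] [1.79996226e+02 1.24179996e-01 1.70479826e+02]
[257.43489462 271.42829118]
pred outer ends [[257.19317037 303.91804948]
 [257.69915402 235.48909025]]
col 211 [118 119 117 121 116 117 118 118 127 133 129 131 131 130 130 128 124 122
 123 122 124 120 125 123 122 131 131 132 131 131 130 133 130 130 130 132
 131 131 134 129 131 132 133 105  33  33  41  37  40  37  38  37  40  42
  42  41  41  37  43  36  38  37  37  43  37  69 115 125 123 124 122 121
 121 125 123 124 121 126 131 130 132 129 131 129 129 130 130 129 131 131
 127 130 123 213 229 226 224 226 224 223 225 224 225 226 225 225 224 226
 225 225 226 227 226 227 225 227 227 225 225 226 226]
row 197 [127 125 125 125 126 122 121 123 121 129  88  46  45  43  42  50  43  45
  42  45  39  76 119 122 121 123 121 120 122 122 121 124 122 123 128 133
 133 127 121 121 120 117 122 123 123 111  65  35  35  40  37  38  40  39
  40  37  40  42  39  41  38  40  38  40  36  36  42  37  38  41  38  34
  37  70 110 122 124 121 118 124 120 121 126 130 130 127 125 122 123 122
 120 122 122 120 122 121 123 116  76  38  40  42  43  44  42  45  45  43
  55  99 129 122 125 125 124 124 125 126 125 128 106]
go [0.04 0.07 5.17] [0.  0.1 0.2]
```

>>> play_rows(
  motion=[
    [[0,0.1,2,0,0,0],[0,0.1,4,0,0,0],[0,0.1,4.8,0,0,0],[0,0.1,5,0,0,0],[0,0.1,5,0,0,0]],
  ],
)

```text
time: 27.65
tool_pos: [576.9, -15.5, 11.7]
tcp_rot: [180.0, 0.0, 170.5]
ft_force: [-0.2, 0.1, -1.5]
finger_gap: 39.5
grip_force: 51.0
```

>>> play_rows(
  motion=[
    [[0,0,0,0,0,0],[0,0,0,0,0,0],[0,0,0.1,0,0,0],[0,0,0.2,0,0,0]],
  ],
)

```text
time: 28.05
tool_pos: [576.9, -15.4, 9.7]
tcp_rot: [180.0, 0.0, 170.5]
ft_force: [0.2, -0.4, -0.5]
finger_gap: 39.5
grip_force: 51.0
```

>>> play_rows(
  motion=[
    [[0,0,0,0,0,0],[0,0,0.1,0,0,0]],
  ],
)

```text
time: 28.25
tool_pos: [576.7, -15.4, 8.4]
tcp_rot: [-180.0, 0.0, 170.5]
ft_force: [0.5, 0.0, -0.9]
finger_gap: 39.3
grip_force: 51.0
```

>>> play_rows(
  motion=[
    [[0,-0.05,0.05,0,0,0],[-0.05,-0.05,0.1,0,0,0],[-0.05,-0.05,0.13,0,0,0],[-0.05,-0.05,0.13,0,0,0]],
  ],
)

```text
time: 28.65
tool_pos: [576.7, -15.8, 7.7]
tcp_rot: [180.0, -0.1, 170.5]
ft_force: [-6.2, 1.5, 7.7]
finger_gap: 39.5
grip_force: 52.1
```

Contact. Releasing, lifting, and a final check.

>>> play_rows(
  motion=[
    [[0,0,0,0,0,0],[0,0,0,0,0,0],[0,0,0,0,0,0],[0,0,0,0,0,0]],
  ],
  jaw=1,
)

```text
time: 29.05
tool_pos: [577.1, -16.0, 7.0]
tcp_rot: [-180.0, 0.0, 170.5]
ft_force: [0.0, -0.2, -0.4]
finger_gap: 85.4
grip_force: 0.0
```

>>> play_rows(
  motion=[
    [[0,0,-1,0,0,0],[0,0,-4,0,0,0],[0,0,-8,0,0,0],[0,0,-12,0,0,0],[0,0,-14,0,0,0]],
  ],
)

```text
time: 29.55
tool_pos: [579.1, -16.2, 152.4]
tcp_rot: [180.0, 0.4, 170.5]
ft_force: [1.1, 0.5, 0.5]
finger_gap: 85.9
grip_force: 0.0
```

>>> play_rows(
  motion=[
    [[0,0,0,0,0,0],[0,0,0,0,0,0],[0,0,0,0,0,0],[0,0,0,0,0,0]],
  ],
)

```text
time: 29.95
tool_pos: [575.9, -15.8, 145.2]
tcp_rot: [-180.0, -0.2, 170.5]
ft_force: [0.4, -0.0, 0.2]
finger_gap: 85.5
grip_force: 0.0
```

Run:
```python
from h import *
q,s=wrist("w15");print(q["time"],q["tool_pos"],q["tcp_rot"])
g=cv2.cvtColor(s["pixels"],cv2.COLOR_RGB2GRAY)
C=np.array([575.2,-15.9]);u=np.array([.986,-.168])*19.3
p=proj(s,[[*C,29]])[0];c,r=np.round(p).astype(int);print(p,proj(s,[[*(C+k*u),29] for k in(1,-1)]))
print("col",r-35,g[r-35:r+36,c]);print("row",c-35,g[r,c-35:c+36])
# tube: bore/rim prediction vs image
p=proj(s,[[496.3,-2.4,71]])[0];c,r=np.round(p).astype(int)
t=np.linspace(0,2*np.pi,90);P=proj(s,np.c_[496.3+17.5*np.cos(t),-2.4+17.5*np.sin(t),0*t+71]);print("tube pred",p,P.min(0),P.max(0))
print("col",r-40,g[max(r-40,0):r+41,c]);print("row",c-40,g[r,c-40:c+41])
```

```text
29.95 [575.89042725 -15.82778252 145.23696817] [-1.79991185e+02 -1.69139705e-01  1.70542286e+02]
[257.04328241 189.89162432] [[256.94760734 209.19559609]
 [257.14293993 169.71312708]]
col 155 [ 40  40  38  42  38  93 116 113 118 125 125 127 124 116 113 125 127 120
 124 125 125 124 125 123 128  85  37  78  80  78  76  78  76  78  77  75
  74  76  77  78  75  52 118 115 104 255 248 246 246 246 246 246 246 249
 255  98  68  71  72  72  71  75  69  64 187 224 220 220 220 219 219]
row 222 [ 75  71  71  76  75  71  74  73  76  69  71  74  71  95 255 139 111 116
 107 104 106 164 242 241  99 112  31  82  80  79  78  77  78  74  75  75
  76  76  76  78  76  78  74  75 107 112 111 122 112 113 115 115 120 123
 130 130 106  67  72  74  74  75  75  71  72  76  75  73  75  73  72]
tube pred [257.66252713 100.25081378] [233.18889313  74.30587031] [282.13733032 125.13612327]
col 60 [ 45  42  44  38  52 133 136 141 142 126  30  38  39  39  37  47 135 173
 173 169 163 159 150 140 135 139 125  96  45  38  40  40  40  42  43  39
  44  41  40  39  42  39  36  40  42  40  43  43  40  37  44  42  41  40
  47  95 130 142 143 138 154 172 173 167 163 162 117  49  27  29  28  44
 118 127 124 122  78  43  44  42  46]
row 218 [ 73  73  73  71  58 242 254 221 139  77  35  33  33  31  85 152 162 165
 168 165 154 136 135 136 137 114  59  38  41  42  43  42  41  40  45  37
  43  39  42  39  42  45  44  39  40  42  40  42  41  40  43  38  54 116
 137 137 137 148 163 167 164 166 165 146  20  34  38  34  39  89 133 131
 131 118  58  38  39  39  36  43  39]
```

```bash
python3 -c "
from bench import job
print(job.hand_in())"
```

```text
the job is handed in; nothing more can be done
None
```

The job is handed in at about 30 s of robot time: bearing at the mat centre with the tall tube upright on it, collar on the hub boss and castle nut 80 mm behind the bearing, all within about 1 mm of target in the wrist images.

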